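# Open the vacuum packer past its safety catch and take out the sealed jar

### The arm

A 6-joint arm with a two-finger parallel gripper is mounted at the origin on a cart in front of the work surface, level with it; the furniture and walls round the work are solid. World frame = base frame: x ahead of the robot, y to its left, z up, the work surface at z = 0. Lengths are in mm, angles in rad, forces in N, time in s.
With the tool pointing down it reaches from about 300 to 775 mm from the base axis. Payload 14.6 kg.
Tool frame: the origin (TCP) lies on the centre line of the jaws, within the pads' length; the fingertips stand 19 mm ahead of it and the grasp point (between the pads) is the TCP (bot.tip_reach is the distance from the TCP to the fingertips, in mm); y points along the fingers, x is the direction in which the jaws open and shut, and the axes are right-handed (so a half turn about y gives the same grasp; the last joint's range is limited). The gripper opens to 85 mm and grips with 20 to 120 N. Pads are 22 mm wide; open, the fingers measure 114 mm over their backs; the gripper's body (76 mm by 85 mm) begins 54 mm behind the grasp point. The pads swing forward as they close: fully open they stand 13 mm farther back than shut.
Start: joints at [1.153, 0.3, 1.521, -0, 1.321, -0.067], TCP at [189.004, 516.495, 250.281] pointing down, gripper open.
Joint ranges: [-3.03, 3.03], [-0.79, 2.21], [0.23, 2.52], [-1.04, 4.18], [0, 3.07], [-2.55, 2.55]. Speed limits (rad/s): [2.22, 2.22, 2.57, 3.14, 3.14, 3.14].

### API

Orientations are given as a unit quaternion [w, x, y, z].
In Python, from rig import bot gives the robot as it stands. Calls block until the motion is done:
- bot.move_to(position, orientation): joint-space move of the TCP to a pose.
- bot.servo_line(position, attitude=None, speed=150, until_force=None): straight line of the TCP; attitude=None keeps the orientation; speed is the mean speed in mm/s. With until_force (N) it stops when the force on the tool has changed by that much, and returns True; else False.
- bot.move_joints(angles): joint-space move.
- bot.move_gripper(opening, grip_force=None): finger opening in mm; grip_force is the grip in N (None keeps the last); returns when the fingers have stopped.
- bot.dwell(seconds).
- bot.ik(position, orientation): joint angles nearest the present ones, or None.
- bot.read_state(): the state.
- bot.read_camera(name): name is "side" or "top"; returns a dict with "image" (384x512x3 uint8, blue, green, red), "depth" (384x512 float32, mm along the optical axis (not along the pixel's ray), 0 where there is no reading), "fovy" (degrees; the focal length in pixels is half the picture's height over the tangent of half this angle, whatever the lens; pixels are square), "cx", "cy" (the principal point, pixels), "eye" and "attitude" of the camera in the world. Camera axes: x right, y down, z forward; pixel columns grow to the right and rows downward; lengths in mm; the calibration is good to about 2 mm. A picture is of the moment at which its call begins.
A pose or a line that the arm cannot do raises bot.MotionError and nothing moves.
- bot.finish_job(): hands the job in, once; it reports no verdict.
The state is a dict: "clock": time; "joint_positions": joint angles; "qvel": joint speeds; "effort": joint torques, N m; "ee_pos": TCP position; "tool_rot": TCP orientation; "ft_force": force on the tool from outside, world axes, zero at the start; "moment": the same for the moment, N m; "grip_width": finger opening in mm.
Only numpy, scipy, OpenCV 4.12 (cv2) and the standard library are available. Lean on these libraries where they do the work, as an engineer would, in place of code of your own. Each camera call takes 0.05 s, during which the arm holds its last target. There are 200 camera calls.

### The job

The vacuum packer has finished and its clear hood has popped up a little onto the safety catch. Reach under the raised front edge, feel for the hidden catch, push it gently to the left and hold it there while you lift the hood, raise the hood until it stands fully upright, then lift the jar out of the chamber and set it gently, upright, on the wooden board. Do not force the hood or the catch and do not disturb the other things on the worktop.

Things in the scene. Friction and masses are not known exactly. Their poses are not given: they have to be found in the camera images.
- packer: the bench vacuum packer, fixed: grey housing, steel deck 105 mm above the worktop. Origin on the worktop under the chamber; x points from its front to its hinge (away from the robot), y to the left. Housing x -65 to 135, y -185 to 125 mm; chamber well 130 x 170 mm centred at x 20, y 0, floor 65 mm above the worktop. Hood with white frame (y -120 to 120 mm) and clear dome, hinged at the rear
- catch_zone (a point): middle of the zone under the lip where the hidden spring catch can be: a dark upright tongue 8 mm thick, its tip 4 to 12 mm behind the lip's front edge, 73 to 102 mm above the worktop, linked back to the housing. It stands up to 45 mm right or left (packer y) of this point: find it by feel, coming from the right. Nothing else is under the lip for 45 mm behind its edge
- catch_zone_right (a point): right-hand end of that zone, 45 mm from its middle. How the catch behaves: it yields only to the left (packer +y), begins to move at about 2 N, frees the hood after 10 mm and meets a firm stop after 21 mm at about 5 N. Let go, it springs back, so it must be kept aside until the lip is some 10 mm higher than at the start. Pulling up hard on the hood while it is hooked makes it bind
- hood (a joint): opening angle of the hood, rad: 0 shut, about 0.046 at the start (lip about 11 mm up), stopped by the catch at about 0.055, free of it from 0.09 on, upright at 1.57, end stop 1.80. The hinge is stiff: the hood stays wherever it is left and takes about 4 N at the lip to lift
- lip (a point): middle of the lower front edge of the hood's lip; moves with the hood. The lip is a white plate 4 mm thick and 240 mm wide; it stands out 22 mm from the hood's front wall (27 mm high) and overhangs the housing's front by 65 mm. A level ledge 36 mm deep leads from the wall to the foot of the dome
- hinge_mid (a point): middle of the hood's hinge line (parallel to the packer's y axis), 113 mm above the worktop; the lip's edge is 248 mm in front of it and, with the hood shut, 8 mm lower
- jar_mid (a point): centre, half-way up, of the jar in the chamber: round glass jar of nuts with a black screw lid, 63 mm across, 94 mm high, 0.33 kg, closed; stands upright on the chamber floor, its top 54 mm above the deck
- jar: the same jar; origin at the centre of its underside, z up
- board: loose wooden board to the right of the packer, 200 x 150 mm (its x and y), 18 mm thick; origin at the centre of its underside
- spray_can: bystander: orange spray can, 61 mm across, 194 mm high; origin at the centre of its underside
- polish_can: bystander: silver spray can with a black cap, 66 mm across, 213 mm high; origin at the centre of its underside
- open_jar: bystander: glass jar with a pale lid, 64 mm across, 97 mm high; origin at the centre of its underside
- spice_a: bystander: spice jar with a green cap, 46 mm across, 106 mm high; origin at the centre of its underside
- spice_b: bystander: spice jar with a green cap, 46 mm across, 106 mm high; origin at the centre of its underside
- timer: bystander: orange and white kitchen timer, 68 mm across, 57 mm high; origin at the centre of its underside

How it is judged:
By the outcome, as a careful person would: the job done as asked, in the order asked, and still so for the second after the job is handed in, with the robot touching nothing.
It also fails if it takes over 72 s, if anything falls off the work surface, if the arm or the gripper's body presses on something with over 40 N, if the wrist force passes 120 N, or if a joint passes its speed limit or range.

## Working session

There is one attempt and no reset: what is moved stays moved. The work goes in short steps, each a Python script; the robot and the scene stay as the last script left them, time stands still between calls to the robot, and variables do not carry over. Pictures are saved under pics/ and viewed, about 8 in all and at most 12, crops included, and the job is handed in when it is done.

```bash
ls; mkdir -p pics
cat > h.py <<'E'
import numpy as np, cv2
from scipy.spatial.transform import Rotation as R
from rig import bot
def rot(q): return R.from_quat([q[1],q[2],q[3],q[0]]).as_matrix()
def quat(M):
    q=R.from_matrix(M).as_quat(); return [q[3],q[0],q[1],q[2]]
def cam(n):
    c=bot.read_camera(n); c['f']=192/np.tan(np.radians(c['fovy'])/2); c['M']=rot(c['attitude']); return c
def cloud(c):
    v,u=np.mgrid[0:384,0:512]; z=c['depth']
    p=np.stack([(u-c['cx'])/c['f']*z,(v-c['cy'])/c['f']*z,z],-1)
    return p@c['M'].T+np.array(c['eye'])
def ray(c,u,v):
    d=c['M']@np.array([(u-c['cx'])/c['f'],(v-c['cy'])/c['f'],1]); return np.array(c['eye']),d
def onz(c,u,v,z):
    e,d=ray(c,u,v); return e+d*(z-e[2])/d[2]
def proj(c,p):
    q=c['M'].T@(np.array(p)-c['eye']); return q[:2]/q[2]*c['f']+[c['cx'],c['cy']]
E
python3 - <<'E'
from h import *
ims=[]
for n in("top","side"):
    c=cam(n); print(n,c['fovy'],c['eye'],c['M'].round(3).tolist(),(c['depth']>0).mean()); np.savez(n+'0.npz',**c)
    cv2.imwrite(f'pics/{n}0.png',cv2.resize(c['image'],(800,600),interpolation=cv2.INTER_CUBIC))
s=bot.read_state(); print(s); print(rot(s['tool_rot']).round(3))
E
```

```text
pics
top 53.93009685775759 [ 462.53547926  -35.53202484 1324.60611731] [[0.009, -0.996, 0.092], [-1.0, -0.01, -0.009], [0.009, -0.092, -0.996]] 0.9960835774739584
side 49.47255139824512 [   1.28153892 -827.31889512 1207.54992274] [[0.798, -0.461, 0.388], [-0.603, -0.606, 0.519], [-0.004, -0.648, -0.761]] 0.9960530598958334
{'clock': 0.1, 'joint_positions': array([ 1.15341006e+00,  3.00450466e-01,  1.52152968e+00,  2.17852493e-05,
        1.32068965e+00, -6.66331594e-02]), 'qvel': array([-0.00092634, -0.00293999, -0.00271291, -0.00112634, -0.00085188,
        0.00022698]), 'effort': array([ 1.53463556e-03, -5.44377100e+01, -3.62367153e+01, -3.86653073e-05,
        2.99738495e-03, -8.73333022e-06]), 'ee_pos': array([188.92107312, 516.33317966, 249.7543628 ]), 'tool_rot': array([-0.57938041,  0.57976144,  0.40475954, -0.4054192 ]), 'ft_force': array([-0.22063635, -0.49877678, -0.44921634]), 'moment': array([ 0.00678999, -0.06226583, -0.00430961]), 'grip_width': 85.34445867522118}
[[ 0.344 -0.    -0.939]
 [ 0.939 -0.001  0.344]
 [-0.001 -1.     0.   ]]
```

View pics/top0.png

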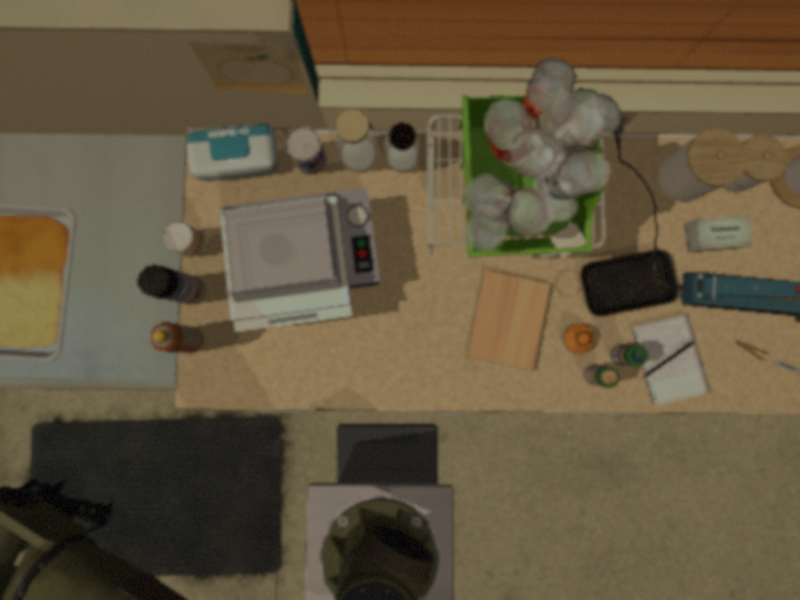

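View pics/side0.png

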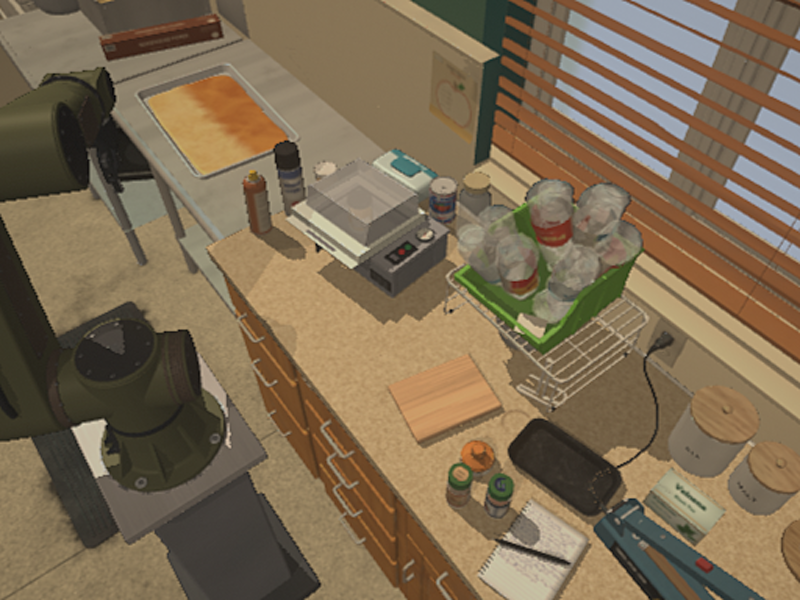

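The top view shows the packer at upper left (800x600 px): the lip's front edge runs from (232,328) to (352,318). The board is at (510,318), the timer at (580,338), the spice jars at (635,355) and (605,376), and the two cans left of the packer at (160,283) and (165,337). The side view shows the same scene with the hood slightly up. Next I'll measure the lip, the hinge side and the board.

Run:
```python
from h import *
from scipy import ndimage as nd
for n in("top","side"):
    c=dict(np.load(n+'0.npz')); P=cloud(c); im=c['image'].astype(int)
    hsv=cv2.cvtColor(c['image'],cv2.COLOR_BGR2HSV)
    roi=(P[...,0]>350)&(P[...,0]<900)&(P[...,1]>0)&(P[...,1]<420)
    m=roi&(P[...,2]>90)&(P[...,2]<130)&(hsv[...,1]<45)&(hsv[...,2]>125)
    l,k=nd.label(m); s=nd.sum(m,l,range(1,k+1)); m=l==1+np.argmax(s)
    pts=P[m]; r=cv2.minAreaRect(pts[:,:2].astype(np.float32))
    print(n,'frame px',m.sum(),'z pct',np.percentile(pts[:,2],[5,50,95]).round(1),'rect',r,'\n',cv2.boxPoints(r).round(0).tolist())
    # front edge line: per y bin min x
    Y=pts[:,1];b=np.arange(Y.min()+10,Y.max()-10,8)
    fe=np.array([[y,pts[abs(Y-y)<4,0].min()] for y in b if (abs(Y-y)<4).any()])
    print('front x at y',fe.round(0).tolist()[::3],'slope',np.polyfit(fe[:,0],fe[:,1],1), 'z of front', [round(float(np.median(pts[(abs(Y-y)<4)&(pts[:,0]<f+8),2])),1) for y,f in fe[::3]])
    wood=(P[...,2]>8)&(P[...,2]<30)&(P[...,1]<-60)&(P[...,1]>-420)&(P[...,0]<650)&(P[...,0]>300)
    l,k=nd.label(wood); s=nd.sum(wood,l,range(1,k+1)); w=l==1+np.argmax(s); r=cv2.minAreaRect(P[w][:,:2].astype(np.float32)); print('board',r,np.median(P[w][:,2]))
    tab=(P[...,0]>380)&(P[...,0]<430)&(P[...,1]<0)&(P[...,1]>-60); print('table z',np.median(P[tab][:,2]))
print(bot.tip_reach)
```

```text
top frame px 276 z pct [117.  120.9 125.8] rect ((515.5284423828125, 146.16421508789062), (22.95189094543457, 169.95004272460938), 8.122711181640625) 
 [[492.0, 229.0], [516.0, 60.0], [539.0, 64.0], [515.0, 232.0]]
front x at y [[72.0, 515.0], [96.0, 512.0], [120.0, 509.0], [144.0, 505.0], [168.0, 502.0], [192.0, 498.0], [216.0, 495.0]] slope [-1.47368344e-01  5.26848208e+02] z of front [120.7, 122.3, 121.1, 121.6, 118.9, 123.1, 122.1]
board ((517.19677734375, -282.35723876953125), (153.8969268798828, 204.22642517089844), 78.6197280883789) 18.118346187783914
table z 0.11501931366160534
side frame px 55 z pct [101.4 105.1 108.1] rect ((767.7591552734375, 66.17786407470703), (27.288612365722656, 66.25263977050781), 5.234829902648926) 
 [[751.0, 98.0], [757.0, 32.0], [784.0, 34.0], [778.0, 100.0]]
front x at y [[42.0, 757.0], [66.0, 754.0], [90.0, 772.0]] slope [1.75252929e-01 7.50318020e+02] z of front [107.3, 105.7, 105.2]
board ((514.9639282226562, -283.83734130859375), (151.80462646484375, 200.08950805664062), 77.84280395507812) 17.583814073155054
table z -0.31759930539612924
19.0
```

Run:
```python
from h import *
from scipy import ndimage as nd
for n in("top","side"):
    c=dict(np.load(n+'0.npz')); P=cloud(c)
    m=(P[...,2]>98)&(P[...,2]<230)&(P[...,0]>470)&(P[...,0]<800)&(P[...,1]>0)&(P[...,1]<330)
    l,k=nd.label(nd.binary_opening(m)); s=nd.sum(m,l,range(1,k+1)); m=l==1+np.argmax(s)
    p=P[m]; a=np.arctan(0.1474); ex=np.array([np.cos(a),np.sin(a)]); ey=np.array([-np.sin(a),np.cos(a)])
    lip=m&(P[...,2]>112)&(P[...,2]<128); q=P[lip]; X=q[:,:2]@ex; Y=q[:,:2]@ey
    fx=np.array([[y,X[abs(Y-y)<5].min()] for y in np.arange(Y.min()+8,Y.max()-8,10)])
    print(n,'Yrange',Y.min(),Y.max(),'front',fx.round(0).tolist())
    s=(X<np.median(fx[:,1])+18); print('lip pts Y range',Y[s].min(),Y[s].max(),'z',np.median(q[s,2]))
    # profile along mid
    ym=(Y[s].min()+Y[s].max())/2
    Xa=p[:,:2]@ex; Ya=p[:,:2]@ey
    for off in(-105,0,):
        t=abs(Ya-ym-off)<6; o=np.argsort(Xa[t]); print(off,np.c_[Xa[t][o],p[t][o,2]][::4].round(0).astype(int).tolist())
```

```text
Traceback (most recent call last):
ValueError: zero-size array to reduction operation minimum which has no identity
```

Run:
```python
from h import *
from scipy import ndimage as nd
a=np.arctan(0.1474); ex=np.array([np.cos(a),np.sin(a)]); ey=np.array([-np.sin(a),np.cos(a)])
for n in("top","side"):
    c=dict(np.load(n+'0.npz')); P=cloud(c)
    m=(P[...,2]>98)&(P[...,2]<230)&(P[...,0]>460)&(P[...,0]<800)&(P[...,1]>0)&(P[...,1]<340)
    p=P[m]; X=p[:,:2]@ex; Y=p[:,:2]@ey
    print(n)
    for y in range(-80,260,15):
        t=(abs(Y-y)<4)
        if t.any():
            o=np.argsort(X[t]); print(y,np.c_[X[t][o],p[t][o,2]][::3][:14].round(0).astype(int).tolist())
```

```text
top
-80 [[586, 107], [593, 102], [603, 105], [607, 102], [613, 104], [622, 108], [630, 104], [636, 104], [642, 106], [652, 109], [656, 104], [663, 105], [673, 103], [679, 106]]
-65 [[585, 104], [589, 103], [592, 103], [595, 110], [598, 104], [602, 102], [607, 108], [611, 107], [615, 103], [618, 107], [621, 104], [627, 107], [631, 106], [637, 112]]
-50 [[585, 99], [590, 104], [594, 107], [600, 104], [603, 108], [606, 112], [610, 108], [613, 106], [619, 113], [622, 112], [626, 111], [630, 105], [633, 106], [636, 105]]
-35 [[585, 108], [589, 105], [591, 108], [595, 104], [599, 106], [603, 104], [608, 111], [613, 105], [616, 103], [622, 108], [626, 104], [632, 107], [637, 111], [641, 112]]
-20 [[585, 106], [588, 108], [594, 110], [598, 104], [601, 102], [604, 109], [608, 106], [614, 105], [618, 103], [621, 101], [627, 104], [630, 106], [634, 110], [637, 106]]
-5 [[520, 119], [523, 121], [526, 120], [529, 121], [533, 122], [537, 114], [542, 129], [544, 144], [548, 141], [552, 143], [555, 142], [558, 141], [561, 143], [564, 138]]
10 [[522, 127], [526, 123], [530, 118], [533, 114], [536, 12
[... 5385 characters left out ...]
2, 140], [575, 157], [577, 158], [579, 147], [583, 175], [585, 193], [588, 194]]
175 [[519, 122], [525, 121], [532, 121], [538, 119], [540, 139], [543, 146], [543, 121], [556, 140], [563, 143], [574, 145], [577, 147], [577, 155], [580, 164], [583, 179]]
190 [[523, 124], [531, 120], [536, 121], [542, 140], [545, 142], [554, 142], [558, 143], [569, 141], [576, 151], [579, 157], [582, 157], [583, 172], [586, 184], [589, 184]]
205 [[515, 125], [524, 118], [533, 119], [539, 127], [541, 140], [545, 139], [552, 142], [559, 141], [568, 141], [573, 143], [576, 155], [579, 157], [583, 155], [584, 169]]
220 [[521, 118], [525, 122], [534, 115], [541, 119], [549, 142], [556, 139], [565, 144], [575, 137]]
```

```bash
cat >> h.py <<'E'
a=np.arctan(0.1474); EX=np.array([np.cos(a),np.sin(a),0]); EY=np.array([-np.sin(a),np.cos(a),0]); EZ=np.array([0,0,1.])
def fwd(pitch=0,s=1,x=None):
    # fingers along packer +x pitched by pitch (up positive), jaws vertical
    y=np.cos(pitch)*EX+np.sin(pitch)*EZ; x=s*(-np.sin(pitch)*EX+np.cos(pitch)*EZ)
    return quat(np.c_[x,y,np.cross(x,y)])
def W(X,Y,Z): return X*EX+Y*EY+Z*EZ
E
python3 - <<'E'
from h import *
for n in("top","side"):
    c=dict(np.load(n+'0.npz')); P=cloud(c)
    m=(P[...,2]>112)&(P[...,2]<128); p=P[m]; X=p@EX; Y=p@EY
    t=(X>521)&(X<537)&(Y>-60)&(Y<300); print(n,'lip Y',np.percentile(Y[t],[0,1,99,100]),np.median(p[t,2]))
    t=(X>540)&(X<575)&(P[m][:,2]>0); 
    m=(P[...,2]>134)&(P[...,2]<150); p=P[m]; X=p@EX; Y=p@EY; t=(X>546)&(X<570)&(Y>-60)&(Y<300); print('frame Y',np.percentile(Y[t],[0,1,99,100]))
    m=(P[...,2]>97)&(P[...,2]<112); p=P[m]; X=p@EX; Y=p@EY; t=(X>590)&(X<700)&(Y>-160)&(Y<-20);print('housing right Y',np.percentile(Y[t],[0,1]))
Yc=107
for s in(1,-1):
  for pitch in(0,-.2,-.4):
    out=[]
    for (dx,dy,z) in((-60,-75,96),(3,-75,96),(3,50,96)):
        try: j=bot.ik(W(520+dx,Yc+dy,z),fwd(pitch,s))
        except Exception as e: j=e
        out.append(None if j is None else np.round(j,2).tolist())
    for th in(.5,1,1.57):
        r=230; X=768-r*np.cos(th)-19; Z=113+r*np.sin(th)-20
        j=bot.ik(W(X,Yc,Z),fwd(pitch,s)); out.append(None if j is None else np.round(j,2).tolist())
    print(s,pitch,*out,sep='\n ')
E
```

```text
top lip Y [-15.5530465  -13.0963078  220.60403664 222.84671586] 120.83029438315111
frame Y [-15.65034073 -13.40410358 221.72535371 224.62974481]
housing right Y [-80.32352505 -79.79560378]
side lip Y [-15.71362252 -15.28651717 220.29244228 221.89584632] 120.25925266939976
frame Y [-20.97095334 -17.44651533 219.64395361 223.55967811]
housing right Y [-85.22706415 -83.78661107]
1
 0
 None
 None
 None
 None
 None
 None
1
 -0.2
 None
 None
 None
 None
 None
 None
1
 -0.4
 None
 None
 None
 None
 [0.31, 0.16, 1.96, 3.99, 0.2, 2.37]
 None
-1
 0
 [0.13, 0.71, 2.44, 3.12, 1.57, -0.0]
 [0.13, 0.7, 2.3, 3.13, 1.43, 0.0]
 [0.52, 0.71, 2.21, 3.53, 1.37, -0.08]
 [0.36, 0.38, 2.26, 3.38, 1.08, -0.12]
 [0.32, 0.29, 2.06, 3.39, 0.79, -0.18]
 [0.28, 0.44, 1.71, 3.38, 0.6, -0.2]
-1
 -0.2
 [0.13, 0.52, 2.47, 3.12, 1.22, 0.0]
 [0.13, 0.55, 2.32, 3.12, 1.1, 0.0]
 [0.52, 0.57, 2.23, 3.56, 1.06, -0.14]
 [0.36, 0.25, 2.25, 3.45, 0.75, -0.18]
 [0.32, 0.2, 2.02, 3.51, 0.48, -0.3]
 [0.28, 0.39, 1.67, 3.57, 0.31, -0.39]
-1
 -0.4
 [0.13, 0.35, 2.46, 3.12, 0.84, 0.01]
 [0.13, 0.41, 2.31, 3.12, 0.75, 0.01]
 [0.5, 0.45, 2.22, 3.64, 0.75, -0.23]
 [0.35, 0.17, 2.2, 3.6, 0.43, -0.35]
 [0.31, 0.16, 1.96, 3.99, 0.2, -0.77]
 None
```

Run:
```python
from h import *
bot.move_joints([1.153,-0.4,1.6,0,1.32,-0.067])
bot.move_gripper(10)
q=fwd(0,-1); Y=28
for X,Z in((440,300),(440,250),(455,92),(460,92)): print(X,Z,bot.ik(W(X,Y,Z),q))
j=bot.ik(W(440,Y,300),q)
if j is not None:
    bot.move_joints([0.13,-0.4,2.2,3.12,1.5,0]); bot.move_joints(bot.ik(W(440,Y,300),q))
s=bot.read_state(); print(s['clock'],s['ee_pos'],s['joint_positions'],s['grip_width'],bot.tip_reach,s['ft_force'])
c=cam('side'); cv2.imwrite('pics/s1.png',cv2.resize(c['image'][:300,:400],(800,600)))
```

```text
440 300 None
440 250 None
455 92 [ 1.08729086e-01  7.27146022e-01  2.44375931e+00  3.10395939e+00
  1.60008826e+00 -1.10271346e-03]
460 92 [ 1.09536143e-01  7.24800084e-01  2.43318026e+00  3.10477766e+00
  1.58717292e+00 -6.03149509e-04]
2.075 [128.12907168 378.78493038 552.38701761] [ 1.15297756e+00 -4.00022665e-01  1.60000043e+00 -3.74048900e-05
  1.32004538e+00 -6.70362354e-02] 9.965137501019166 19.0 [-0.08492502 -0.08169053  0.28890703]
```

View pics/s1.png

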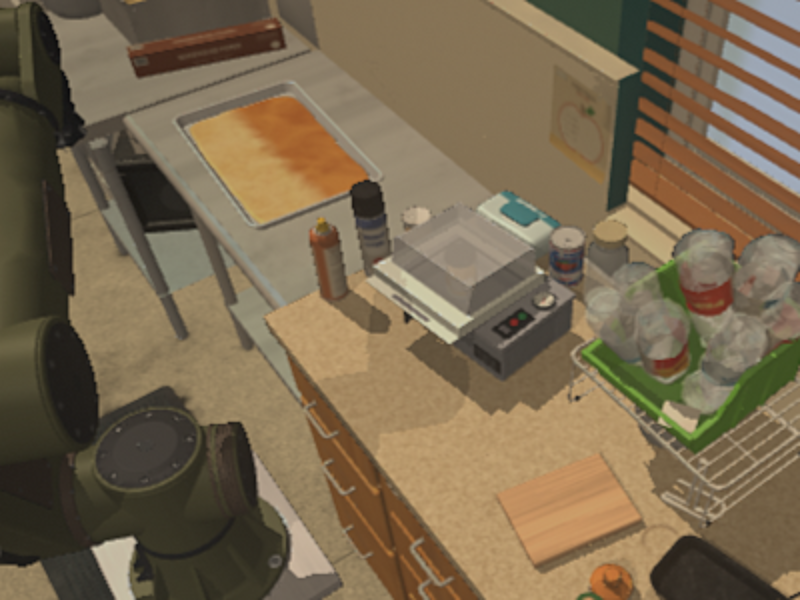

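The side crop shows the packer with a small dark item under the lip near (407,315), which may be the catch. The board is clear.

Run:
```python
from h import *
q=fwd(0,-1)
c=cam('side'); p=onz(c,203.5,157,90); print('dark thing X,Y',p@EX,p@EY)
for X,Y,Z in((520,-75,300),(520,-75,250),(505,-75,180),(505,-75,92),(523,28,92)):
    j=bot.ik(W(X,Y,Z),q); print(X,Y,Z,None if j is None else j.round(2))
```

```text
dark thing X,Y 532.1032072354428 120.16702691008305
520 -75 300 [-0.22  0.03  2.32  2.64  0.85  0.35]
520 -75 250 [-0.22  0.18  2.34  2.7   1.    0.25]
505 -75 180 [-0.24  0.4   2.38  2.73  1.23  0.15]
505 -75 92 [-0.24  0.72  2.32  2.75  1.47  0.04]
523 28 92 [0.12 0.72 2.29 3.11 1.44 0.  ]
```

Run:
```python
from h import *
q=fwd(0,-1)
def st(t):
    s=bot.read_state(); p=s['ee_pos']; print(t,round(s['clock'],2),'XYZ',(p@EX).round(1),(p@EY).round(1),p[2].round(1),'F',(s['ft_force']@EX).round(2),(s['ft_force']@EY).round(2),s['ft_force'][2].round(2),flush=True)
j=bot.ik(W(520,-75,300),q)
bot.move_joints([-0.22,-0.4,2.2,2.64,1.2,0.3]); bot.move_joints(j); st('high')
bot.servo_line(W(505,-75,180),q); bot.servo_line(W(523,-75,92),q); st('low')
print(bot.servo_line(W(523,30,92),q,speed=80,until_force=4)); st('under')
bot.dwell(.2); st('rest')
print(bot.servo_line(W(523,150,92),q,speed=20,until_force=1.5)); st('contact')
bot.dwell(.2); st('rest')
c=cam('side'); cv2.imwrite('pics/s2.png',cv2.resize(c['image'][60:260,100:366],(800,600)))
```

```text
high 5.77 XYZ 520.1 -75.0 301.0 F 1.06 0.33 0.47
low 7.47 XYZ 523.1 -75.0 92.8 F 0.49 -0.46 0.38
False
under 8.93 XYZ 523.0 29.7 92.0 F -0.43 0.13 -0.57
rest 9.13 XYZ 523.0 29.7 92.0 F 0.55 0.66 -0.03
True
contact 12.58 XYZ 523.0 103.3 91.9 F -0.56 -2.54 2.2
rest 12.78 XYZ 523.0 102.9 91.8 F 0.02 -1.28 1.82
```

View pics/s2.png

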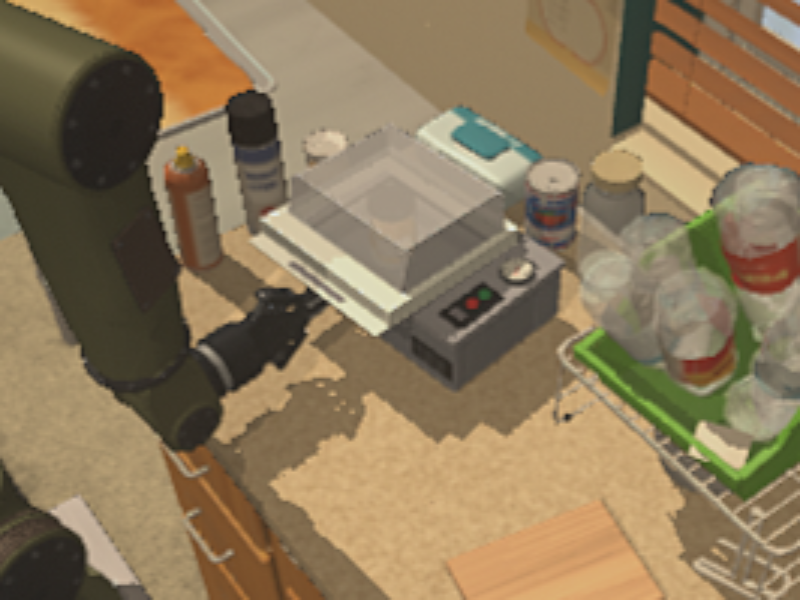

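The picture shows the gripper under the lip's front edge at (325,295), with the jar visible through the dome at (392,210). Contact came at Y≈103, which agrees with the dark tongue seen at Y≈120. Next I push and lift.

```bash
cat >> h.py <<'E'
def st(t):
    s=bot.read_state(); p=s['ee_pos']; f=s['ft_force']; print(t,round(s['clock'],2),'XYZ',(p@EX).round(1),(p@EY).round(1),p[2].round(1),'F',(f@EX).round(2),(f@EY).round(2),f[2].round(2),flush=True); return np.linalg.norm(f)
HX,HZ,RC=768,113,226
def tcp(th,Y,pitch=0,h=19.5,e=19):
    c=np.array([HX-RC*np.cos(th)-8*np.sin(th),HZ+RC*np.sin(th)-8*np.cos(th)])
    d=np.array([np.cos(pitch),np.sin(pitch)]); n=np.array([-np.sin(pitch),np.cos(pitch)])
    t=c-e*d-h*n; return W(t[0],Y,t[1])
E
python3 - <<'E'
from h import *
q=fwd(0,-1)
Y=119
print(bot.servo_line(W(523,Y,92),q,speed=15,until_force=4)); bot.dwell(.2); st('pushed')
print(bot.servo_line(W(523,Y,101),q,speed=10,until_force=3)); st('lip?')
ok=True
for th in(.06,.075,.09,.11,.13):
    bot.servo_line(tcp(th,Y),q,speed=25); f=st(th)
    if f>16: print('STOP'); break
for th in(.4,.7,1.0,1.2,1.4,1.57):
    for p in(0,.2,.3): 
        j=bot.ik(tcp(th,Y,p),fwd(p,-1)); print(th,p,None if j is None else j.round(2).tolist())
c=cam('side'); cv2.imwrite('pics/s3.png',cv2.resize(c['image'][60:260,100:366],(800,600)))
E
```

```text
True
pushed 13.71 XYZ 523.0 111.5 91.7 F 0.79 -3.83 1.68
True
lip? 14.04 XYZ 523.0 111.4 91.8 F 1.72 -4.18 0.64
0.06 14.62 XYZ 522.5 118.7 98.1 F -0.69 -5.62 -3.5
0.075 14.9 XYZ 522.4 118.7 101.2 F -1.71 -4.61 -5.43
0.09 15.18 XYZ 522.4 118.7 104.5 F -2.24 -5.06 -5.82
0.11 15.52 XYZ 522.7 118.7 108.9 F -3.0 -4.97 -5.92
0.13 15.85 XYZ 523.2 118.8 113.7 F -3.71 -5.5 -3.91
0.4 0 [0.4, 0.46, 2.26, 3.42, 1.17, -0.11]
0.4 0.2 [0.39, 0.62, 2.22, 3.39, 1.48, -0.07]
0.4 0.3 [0.39, 0.7, 2.18, 3.37, 1.62, -0.06]
0.7 0 [0.38, 0.33, 2.19, 3.42, 0.97, -0.16]
0.7 0.2 [0.37, 0.48, 2.17, 3.37, 1.29, -0.11]
0.7 0.3 [0.37, 0.55, 2.14, 3.36, 1.43, -0.1]
1.0 0 [0.35, 0.3, 2.06, 3.42, 0.81, -0.2]
1.0 0.2 [0.35, 0.42, 2.05, 3.36, 1.12, -0.14]
1.0 0.3 [0.34, 0.49, 2.03, 3.34, 1.26, -0.12]
1.2 0 [0.33, 0.32, 1.95, 3.42, 0.73, -0.21]
1.2 0.2 [0.33, 0.43, 1.95, 3.35, 1.03, -0.15]
1.2 0.3 [0.33, 0.5, 1.93, 3.33, 1.17, -0.13]
1.4 0 [0.32, 0.38, 1.84, 3.42, 0.66, -0.22]
1.4 0.2 [0.31, 0.48, 1.83, 3.34, 0.95, -0.15]
1.4 0.3 [0.31, 0.53, 1.81, 3.32, 1.09, -0.13]
1.57 0 [0.3, 0.44, 1.73, 3.42, 0.62, -0.23]
1.57 0.2 [0.3, 0.53, 1.72, 3.34, 0.9, -0.15]
1.57 0.3 [0.3, 0.59, 1.71, 3.31, 1.03, -0.13]
```

View pics/s3.png

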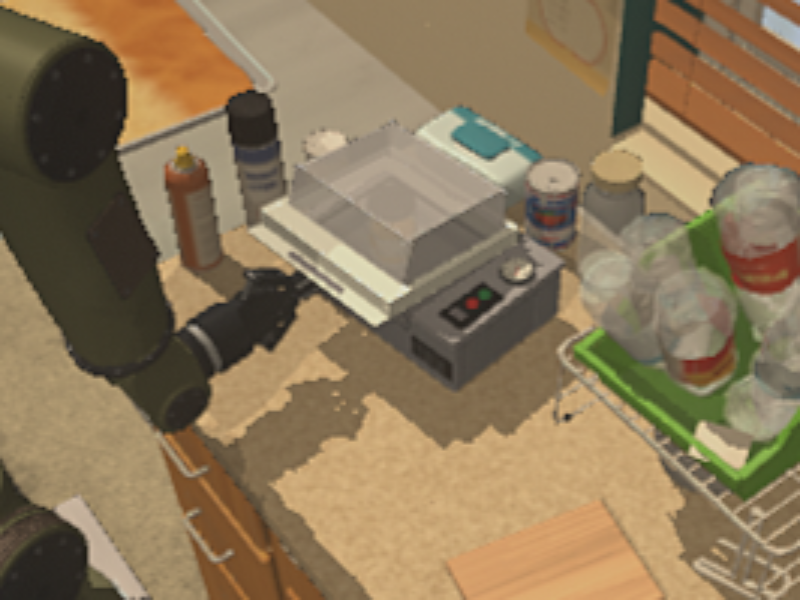

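The lip has risen a little (front corner now about (378,322)) and the lifting force is only 4–6 N, so the catch is clear. I'll keep raising the hood.

Run:
```python
from h import *
Y=119
def lipz():
    c=cam('top'); P=cloud(c); X=P@EX; Yp=P@EY
    m=(Yp>0)&(Yp<60)&(X>500)&(X<800)&(P[...,2]>108)  # right part of hood
    p=P[m]; return (p[:,2].max()).round(0),(p@EX)[p[:,2]>p[:,2].max()-15].mean().round(0)
print(lipz())
for th in np.arange(.25,1.62,.15):
    p=np.interp(th,[.3,1],[0,.25]); bot.servo_line(tcp(th,Y,p),fwd(p,-1),speed=70); f=st(round(th,2))
    if f>20: print('STOP'); break
    if abs(th-.55)<.01: print(lipz())
print(lipz())
c=cam('side'); cv2.imwrite('pics/s4.png',cv2.resize(c['image'][30:260,100:406],(800,600)))
```

```text
(np.float64(212.0), np.float64(639.0))
0.25 16.48 XYZ 528.1 119.3 141.8 F 0.44 -0.51 -0.34
0.4 17.11 XYZ 538.6 119.0 174.1 F 0.27 -0.45 0.31
0.55 17.73 XYZ 554.1 119.0 203.6 F 0.34 0.33 -0.36
(np.float64(272.0), np.float64(653.0))
0.7 18.42 XYZ 574.1 118.9 230.8 F 0.19 0.58 0.2
0.85 19.05 XYZ 598.0 118.9 254.8 F 0.05 -0.13 0.09
1.0 19.69 XYZ 625.6 118.9 275.3 F -0.87 0.72 -0.33
1.15 20.32 XYZ 654.8 118.9 292.5 F -0.91 0.02 -0.26
1.3 20.96 XYZ 686.1 119.0 305.0 F 0.05 0.73 0.21
1.45 21.59 XYZ 719.1 119.0 312.7 F 0.52 0.07 0.39
1.6 22.23 XYZ 752.9 119.0 315.6 F -0.18 -0.12 -0.7
(np.float64(365.0), np.float64(774.0))
```

View pics/s4.png

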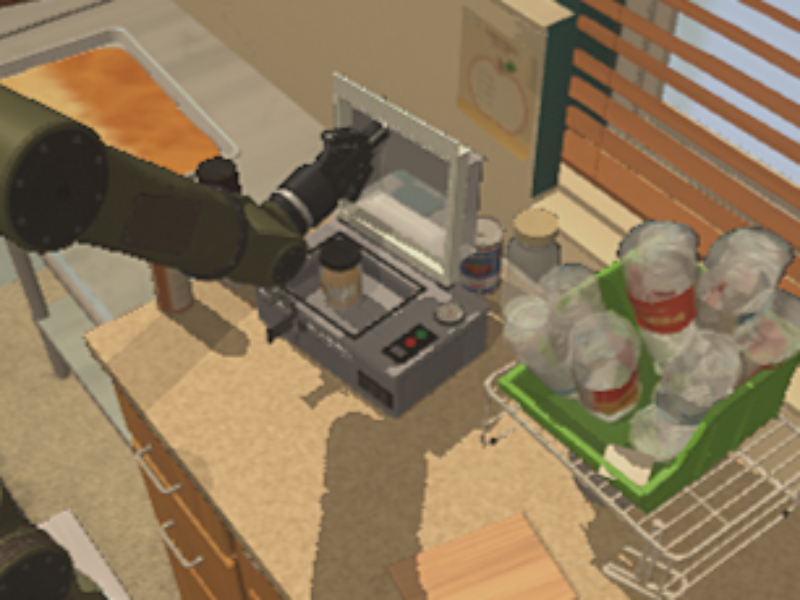

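The hood now stands upright, its frame corners at (335,80) and (470,150). The jar is in the open well at (342,275). I'll measure the hood angle, back the gripper off and measure the jar.

```bash
cat > m.py <<'E'
from h import *
def hood():
    c=cam('side'); P=cloud(c); X=P@EX; Y=P@EY
    m=(Y>-14)&(Y<8)&(X>700)&(X<850)&(P[...,2]>160)&(P[...,2]<350)
    z=P[...,2][m]; x=X[m]; bins=np.arange(165,350,12)
    fx=np.array([np.percentile(x[abs(z-b)<6],10) if (abs(z-b)<6).sum()>2 else np.nan for b in bins]); k=~np.isnan(fx)
    s,i=np.polyfit(bins[k],fx[k],1); print('hood front slope dx/dz',s.round(3),'angle',np.pi/2+np.arctan(s),fx.round(0).tolist())
E
python3 - <<'E'
from m import *
hood()
q=fwd(.25,-1)
s=bot.read_state()['ee_pos']; p=np.array([s@EX,s@EY,s[2]])
bot.servo_line(W(p[0]-120,p[1],p[2]+10),q,speed=150); 
bot.servo_line(W(p[0]-220,p[1]-100,p[2]+60),q,speed=200); st('back')
hood()
for n in('top','side'):
    c=cam(n); P=cloud(c); X=P@EX; Y=P@EY
    m=(X>600)&(X<735)&(Y>20)&(Y<190)&(P[...,2]>135)&(P[...,2]<175)
    p=P[m]; print(n,'lid n',m.sum(),'z',np.percentile(p[:,2],[5,50,95]).round(1))
    t=m&(abs(P[...,2]-np.percentile(p[:,2],75))<6); cc,r=cv2.minEnclosingCircle(np.c_[X[t],Y[t]].astype(np.float32)); print(cc,r)
    g=np.median(np.c_[X[t],Y[t]],0); print(g)
    cv2.imwrite(f'pics/{n}5.png',cv2.resize(c['image'],(800,600)))
E
```

```text
hood front slope dx/dz 0.048 angle 1.6183651774131376 [762.0, 762.0, 763.0, 765.0, 767.0, 766.0, 765.0, 768.0, 768.0, 768.0, 769.0, 770.0, 768.0, 770.0, 770.0, 771.0]
back 24.23 XYZ 533.2 19.2 375.6 F 0.35 0.12 0.32
hood front slope dx/dz 0.033 angle 1.6037166034833266 [763.0, 763.0, 763.0, 768.0, 766.0, 767.0, 765.0, 765.0, 769.0, 770.0, 768.0, 769.0, 768.0, 771.0, 768.0, 768.0]
top lid n 332 z [153.4 158.2 162.6]
(671.1651611328125, 116.91703033447266) 31.51469612121582
[670.77014235 117.26753459]
side lid n 210 z [138.  157.2 162.2]
(668.86962890625, 115.9249496459961) 33.81578826904297
[667.77279667 113.57141096]
```

Hood angle about 1.60 and it stayed put when released. The jar lid is at packer-aligned (670,116), top at 158 mm and radius 31.5, all as expected. Next I check the grasp reach.

```bash
cat >> h.py <<'E'
def down(yaw):  # jaw axis at world yaw
    x=np.array([np.cos(yaw),np.sin(yaw),0]); y=-EZ; return quat(np.c_[x,y,np.cross(x,y)])
JAR=W(670,116.5,0); BRD=np.array([520,-272,0.])
E
python3 - <<'E'
from h import *
print(bot.read_state()['joint_positions'].round(2),JAR)
for k in range(0,4):
    y=a+k*np.pi/2
    for nm,p,z in(('jar',JAR,130),('jar',JAR,270),('brd',BRD,230),('brd',BRD,84)):
        j=bot.ik(p+[0,0,z],down(y)); print(k,nm,z,None if j is None else j.round(2).tolist())
E
```

```text
[0.09 0.01 2.28 3.08 0.97 0.05] [645.84949241 212.95699837   0.        ]
0 jar 130 [0.26, 0.7, 1.22, -0.0, 1.22, 0.12]
0 jar 270 [0.26, 0.59, 1.06, -0.0, 1.49, 0.12]
0 brd 230 [-0.54, 0.4, 1.44, -0.0, 1.31, -0.69]
0 brd 84 [-0.54, 0.56, 1.56, -0.0, 1.02, -0.69]
1 jar 130 [0.26, 0.7, 1.22, -0.0, 1.22, -1.45]
1 jar 270 [0.26, 0.59, 1.06, -0.0, 1.49, -1.45]
1 brd 230 [-0.54, 0.4, 1.44, -0.0, 1.31, -2.26]
1 brd 84 [-0.54, 0.56, 1.56, -0.0, 1.02, -2.26]
2 jar 130 None
2 jar 270 None
2 brd 230 [-0.54, 0.4, 1.44, -0.0, 1.31, 2.45]
2 brd 84 [-0.54, 0.56, 1.56, -0.0, 1.02, 2.45]
3 jar 130 [0.26, 0.7, 1.22, -0.0, 1.22, 1.69]
3 jar 270 [0.26, 0.59, 1.06, -0.0, 1.49, 1.69]
3 brd 230 [-0.54, 0.4, 1.44, -0.0, 1.31, 0.88]
3 brd 84 [-0.54, 0.56, 1.56, -0.0, 1.02, 0.88]
```

View pics/top5.png

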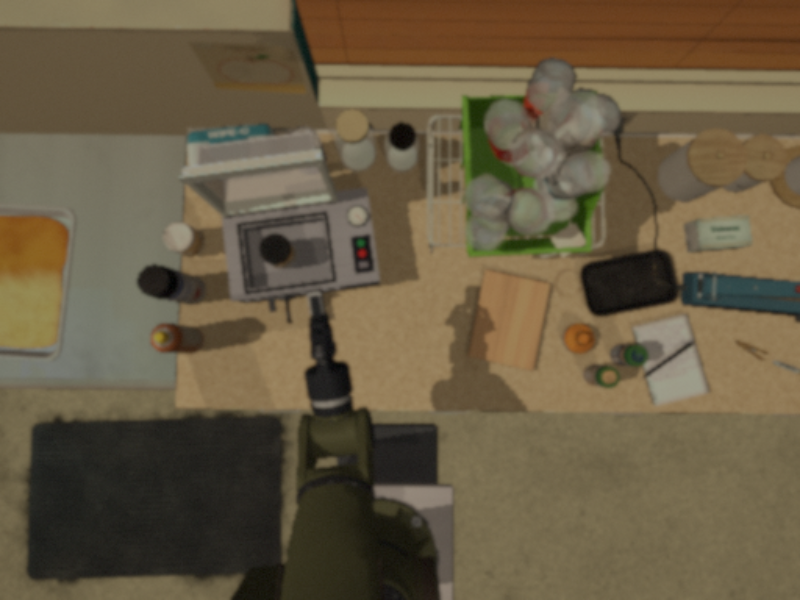

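The picture shows the hood upright at the rear, the jar lid at (276,250) in the well, the catch stubs at the packer's front, the board at (512,320) clear, and the timer at (580,338). Now I pick the jar.

Run:
```python
from h import *
k=a-np.pi/2+0  # jaw along packer y
bot.move_joints([.09,-.4,2.28,3.08,.97,0]); bot.move_gripper(85)
bot.move_joints([.26,-.3,1.3,0,1.4,1.69])
q=down(k); bot.move_joints(bot.ik(JAR+[0,0,270],q)); st('above')
print(bot.servo_line(JAR+[0,0,180],q,speed=150,until_force=6)); print(bot.servo_line(JAR+[0,0,130],q,speed=60,until_force=5)); st('at')
bot.dwell(.1); bot.move_gripper(50,30); st('gripped'); print(bot.read_state()['grip_width'])
bot.servo_line(JAR+[0,0,150],q,speed=40); st('lift'); bot.servo_line(JAR+[0,0,270],q,speed=110); st('up'); print(bot.read_state()['grip_width'])
c=cam('side'); cv2.imwrite('pics/s6.png',cv2.resize(c['image'][30:260,100:406],(800,600)))
```

```text
above 30.32 XYZ 670.1 116.5 271.7 F 0.17 0.19 0.18
False
False
at 32.05 XYZ 670.2 116.5 130.5 F -0.96 0.63 -0.84
gripped 32.49 XYZ 670.2 116.6 130.5 F -0.59 -0.19 2.59
62.30846975852318
lift 33.14 XYZ 669.9 116.5 149.8 F -1.07 0.83 -2.53
up 34.38 XYZ 669.8 116.5 269.0 F 0.47 -0.39 -3.23
62.08638543389311
```

View pics/s6.png

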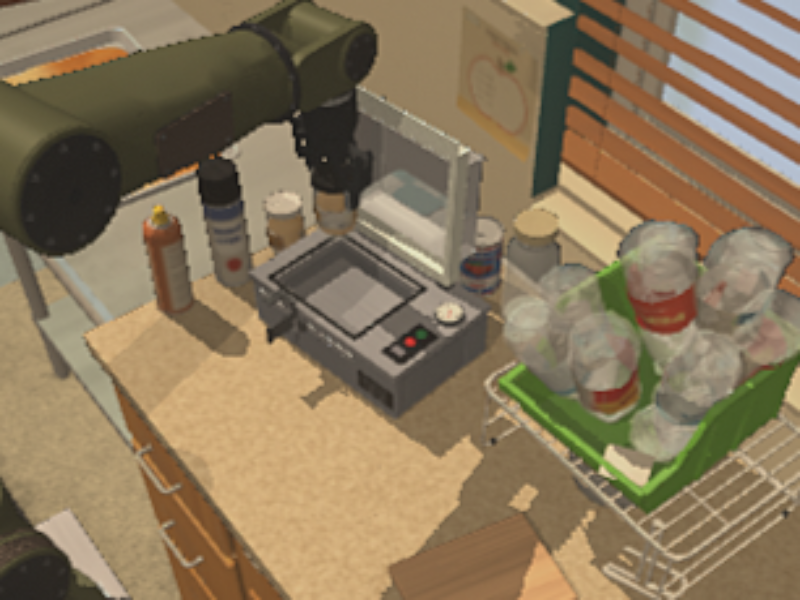

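The jar is held upright at (335,190), clear of the empty well, with 3.2 N of weight, and the hood is unmoved. Now I take it to the board.

Run:
```python
from h import *
q=down(a)
bot.move_joints(bot.ik(BRD+[0,0,240],q)); st('over board')
bot.servo_line(BRD+[0,0,95],q,speed=100); bot.dwell(.2); st('near')
print(bot.servo_line(BRD+[0,0,78],q,speed=12,until_force=1.5)); z=bot.read_state()['ee_pos'][2]; st('down')
bot.move_gripper(85); bot.dwell(.1); st('released')
bot.servo_line(BRD+[0,0,230],q,speed=120); bot.move_joints([-0.2,-.3,1.5,0,1.4,0]); st('away')
for n in('top','side'):
    c=cam(n); P=cloud(c)
    m=(abs(P[...,0]-520)<60)&(abs(P[...,1]+272)<60)&(P[...,2]>100); p=P[m]; cc,r=cv2.minEnclosingCircle(p[:,:2].astype(np.float32)); print(n,m.sum(),np.percentile(p[:,2],[5,50,95]).round(1),np.round(cc,1),round(r,1))
    c['image'];cv2.imwrite(f'pics/{n}7.png',cv2.resize(c['image'],(800,600)))
from m import hood; hood()
```

```text
over board 36.48 XYZ 475.1 -344.6 240.0 F 0.35 0.48 -2.6
near 38.27 XYZ 474.9 -345.0 95.3 F 0.0 0.37 -2.15
True
down 39.21 XYZ 474.8 -344.9 83.5 F 1.35 0.29 5.31
released 39.67 XYZ 474.3 -344.5 82.5 F -0.73 -0.84 0.13
away 42.55 XYZ 410.8 -109.6 555.8 F -0.3 -0.48 -0.54
top 304 [107.4 111.5 115.8] [ 521.  -269.3] 31.8
side 282 [103.9 111.2 114.9] [ 519.  -271.8] 32.1
hood front slope dx/dz 0.037 angle 1.6075501697922052 [762.0, 761.0, 764.0, 768.0, 766.0, 765.0, 766.0, 768.0, 766.0, 769.0, 768.0, 768.0, 768.0, 769.0, 770.0, 768.0]
```

View pics/side7.png

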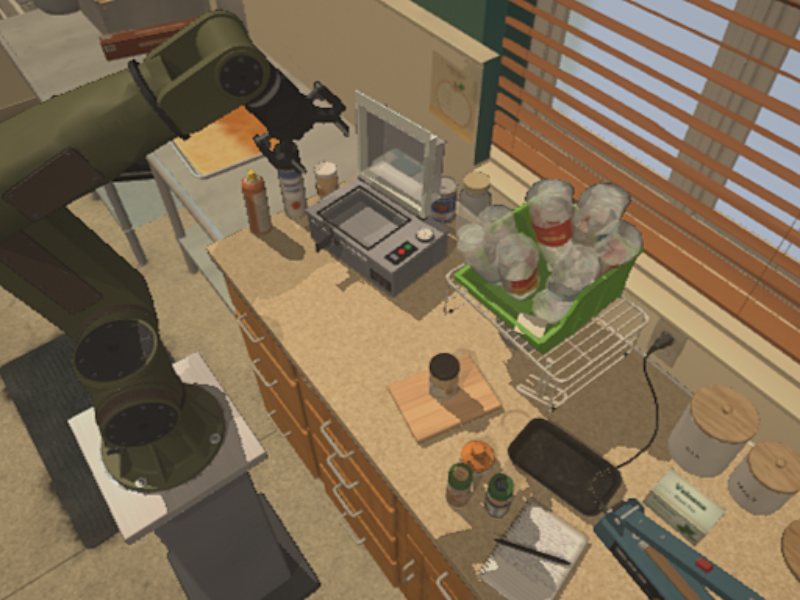

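The jar stands upright on the board at (443,375), with its lid at 111–112 mm (18+94). The hood is upright, the bystanders look in place and the arm is clear, so I hand the job in.

```bash
python3 -c "
from h import *
bot.finish_job(); print(bot.read_state()['clock'])"
```

```text
the job is handed in; nothing more can be done
the job is handed in; nothing more can be done
```

The job is done and handed in, with the robot's clock at about 43 s of the 72 s allowed. I came under the lip from the right and felt the catch about 103 mm along the packer's left-right axis, where the camera had placed it. I pushed it about 16 mm left (roughly 5–6 N) and held it there while lifting the hood with 4–6 N. I then raised the hood upright, lifted the jar out with a 30 N grip and set it on the board.

**Last checks:**
- **Hood:** it stands at about 1.61 rad.
- **Jar:** it is upright near the middle of the board, at (520, -271). Its lid is at 111 mm, against 112 mm expected. It touched down at about 5 N and slid less than 1 mm on release.
- **Other things:** nothing else looked moved in the final picture, but I did not measure it. The arm was clear of everything.

**Odd readings:**
- **First guarded push and lift:** the first catch push stopped about 8 mm in on its force limit. The guarded lift after it stopped at once, also on its force limit. I therefore made the rest of the push together with the first 6 mm of the lift. The hood did not bind.
- **Force while raising the hood:** the force read about zero at each stop above 0.25 rad, although the pictures showed the hood moving as commanded.

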